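# Open the leaning steriliser

## Robot

A 6-joint arm with a two-finger parallel gripper is mounted at the origin on the work surface. World frame = base frame: x ahead of the robot, y to its left, z up, the work surface at z = 0. Lengths are in m, angles in rad, forces in N, time in s.
With the tool pointing down it reaches from about 0.375 to 0.975 m from the base axis. Payload 3.8 kg.
Tool frame: the origin (TCP) lies where the fingers leave the gripper's body, on its centre line; the fingertips stand 73 mm ahead of it and the grasp point (between the pads) lies 54 mm ahead of it; z points along the fingers, y is the line along which they close (so a half turn about z gives the same grasp; the last joint's range is limited). The gripper opens to 85 mm and grips with 20 to 120 N. Pads are 22 mm wide; open, the fingers measure 114 mm over their backs; the gripper's body (76 mm by 85 mm) begins 54 mm behind the grasp point. The pads swing forward as they close: fully open they stand 13 mm farther back than shut.
Start: joints at [-1.241, 0.264, 1.604, -0, 1.274, -0.037], TCP at [0.242, -0.63, 0.304] pointing down, gripper open.
Joint ranges: [-2.63, 2.63], [-0.94, 2.18], [0.31, 2.57], [-1.31, 4.45], [0, 2.66], [-2.55, 2.55]. Speed limits (rad/s): [2.57, 2.57, 3.14, 3.14, 3.14, 3.14].

## Interface

Orientations are given as a rotation vector (axis times angle).
In Python, from workcell import read_state, viewer, bot gives the robot as it stands.
- The arm moves only by the tool jog_arm, never from a script. Its argument "increments" is a list that holds one entry, the list of rows, each a list of 7 numbers: the shift along the tool's x, y, z in units of 30 mm (1.0 is 30 mm), then the turn, a rotation vector about the tool's x, y, z in units of 6 degrees (1.0 is 6 degrees), then the opening, from -1 (shut) to 1 (fully open). A call has exactly 5 rows; each row shifts and turns the commanded pose from where the row before left it, along the tool's axes as they then stand; what a row does not reach is not made up. A row lasts 1/12 s, in which the tool goes at most 41.7 mm and 7.16 degrees, less where a joint would pass 70% of its speed; a pose out of reach is approached as far as the arm can. A call is refused whole if a number of a shift passes 1 or a number of a turn 1, either way. A call with a gripper value outside its range is refused whole. The fingers move at their own pace and stop on an object; "force" is the grip in N (left out, the last holds). Time passes only in rows, so rows that do not move let the fingers close, or fill a call up. It gives the time, the measured TCP pose, the force, the opening and the grip force at its end, in the units of the state.
- read_state(): the state, without advancing time (a new reading comes with each control period).
- viewer.read_camera(name): name is "scene" or "top" or "wrist"; returns (picture, depth): 420x560x3 uint8, blue, green, red; 420x560 float32, m along the optical axis (not along the pixel's ray), 0 where there is no reading.
- viewer.camera_params(name): a dict with "fx", "fy", "cx", "cy" (pixels), "R" (3x3) and "t" (3): a world point X has camera coordinates R X + t; the wrist camera has in their place "hand_eye" (4x4, takes a point from camera to tool coordinates, whose origin is the TCP and whose axes are the flange's). Camera axes: x right, y down, z forward; pixel columns grow to the right and rows downward; lengths in m; the calibration is good to about 2 mm. The wrist camera is an equidistant fisheye: a pixel r from the principal point sees the ray r / f radians off the axis. A picture is of the moment at which its call begins: read the wrist's pose just before it. camera_params takes no time and is no camera call.
- bot.finish_job(): hands the job in; it is judged then, once.
The state is a dict: "time": time; "q": joint angles; "joint_vel": joint speeds; "joint_torque": joint torques, N m; "tool_pos": TCP position; "tcp_rot": TCP orientation; "wrist_force": force on the tool from outside, world axes, zero at the start; "torque": the same for the moment, N m; "width": opening from 0.0 (shut) to 1.0 (fully open); "grip_force": force on a finger pad.
Only numpy, scipy, OpenCV 4.12 (cv2) and the standard library are available. Lean on these libraries where they do the work, as an engineer would, in place of code of your own. Each camera call takes 0.05 s, during which the arm holds its last target. There are 200 camera calls.

## Task

Open the small steriliser: loosen the brass wing nut nearly half a turn, until it has climbed clear of the red lip on the lid's lug, swing the bolt out of the slot and fold it at least 60 degrees down towards the front, then raise the lid by its handle at least 60 degrees so that it stays open by itself. Leave the jar, the bottle and the green tray standing where they are.

Things in the scene. Friction and masses are not known exactly. Their poses are not given: they have to be found in the camera images.
- vessel: Steel pot, 140 mm across and long, in a fixed green cradle (base 250 x 220 mm, on the bench). Its axis leans 30 degrees from vertical to the front (-x). Origin: on the bench, below the pot's axis; x to the back, y level, along all hinge axes, z up. LEANING FRAME = this frame tilted 30 degrees about y so that its z is the pot's axis, its x runs up the lid's slope to the back.
- nut_grip (a point): Grip point of the brass wing nut, on the bolt axis, 34 mm above the nut's underside. z: bolt axis, outwards; x: along the wings. Flat wings, 76 mm tip to tip, 12 to 42 mm above the underside, 12 mm thick in the middle 32 mm, 10 mm outside: pinch across the flat. Below them a round collar, 26 mm across, 12 mm high; underside level with the lid's top when tight. The bolt ends 30 mm above.
- nut (a joint): Turn of the wing nut, rad: 0 tight, grows as it is loosened (counter-clockwise seen from the bolt's outer end), stop at 3.7; starts at 0 to 0.4. Climbs 1.91 mm per rad along the bolt; caught by the lip below about 1.6, swings out freely from 2.2. At 2.75 the wings lie along the vessel's y. Takes 0.08 N m, stays where left.
- bolt_pivot (a point): Pivot of the swing bolt, low on the pot's front; axis along the vessel's y. The bolt (10 mm thick) reaches 124 mm from here; nut_grip lies on it, 94 mm from here when tight, plus 1.91 mm per rad of loosening. Axes are the leaning frame's at bolt = 0 and turn with the bolt.
- bolt (a joint): Swing of the bolt, rad: 0 (start) standing in the slot, parallel to the pot's axis; grows as its outer end goes to the front and down, stop at 1.45. Stiff (0.25 N m): stays where left, so push the nut all the way, about 4 N. Until the nut is loose its collar is caught behind the red lip (2 mm high) at the open front end of the lug.
- lid_handle (a point): Middle of the lid's black handle: a round bar 14 mm thick, 90 mm long, along the vessel's y between two posts, its centre 40 mm above the lid's top. Axes are the leaning frame's when shut, and turn with the lid.
- lid_hinge (a point): Hinge of the lid: a horizontal axis along the vessel's y at the back (upper) edge of the lid, 83 mm back from and 46 mm below the handle in the leaning frame.
- lid (a joint): Opening of the lid, rad: 0 (start) shut, its top sloping 30 degrees down to the front; grows as the front edge goes up and back, stop at 1.8. Stiff: stays where left, takes about 10 N at the handle. Aluminium disc 156 mm across, 12 mm thick; at its front a lug with a 14 mm slot, open to the front, for the bolt. The nut holds it shut until the bolt is out.
- jar: Squat glass jar with a white cap, 80 mm across, 110 mm tall, standing beside the steriliser; origin at the centre of its underside. Leave alone.
- bottle: White bottle with yellow label and blue cap, 72 mm across, 190 mm tall, standing beside the steriliser; origin at the centre of its underside. Leave alone.
- tray: Open green tray, 170 x 120 x 50 mm, on the bench to the left (+y) of the steriliser; origin at the centre of its underside. Leave alone.

How it is judged:
By the outcome, as a careful person would: the job done as asked, in the order asked, and still so for the second after the job is handed in, with the robot touching nothing.
It also fails if it takes over 69 s, if anything falls off the work surface, if the arm or the gripper's body presses on something with over 40 N, if the wrist force passes 120 N, or if a joint passes its speed limit or range.

## Working session

There is one attempt and no reset: what is moved stays moved. The work goes in short steps, Python scripts to look and compute and a tool call to move; the robot and the scene stay as the last step left them, time stands still between calls to the robot, and variables do not carry over. Pictures are saved under pics/ and viewed, at most 10 in all, crops included, and the job is handed in when it is done.

Besides the shell and the picture viewer there is one more tool, called after "Emit:" as name([rows], argument=value, ...), one row to a line, values as JSON. jog_arm: Moves the arm, as the interface text tells. Its arguments: {"type":"object","properties":{"increments":{"type":"array","items":{"type":"array","items":{"type":"array","items":{"type":"number"}}}},"force":{"type":"number"}},"required":["increments"]}

```bash
mkdir -p pics
python3 - <<'E'
from workcell import read_state, viewer, bot
import cv2,numpy as np
print(read_state())
for n in ["scene","top"]:
    p,d=viewer.read_camera(n); cv2.imwrite(f"pics/{n}0.png",p); np.savez(f"{n}0.npz",p=p,d=d)
    print(viewer.camera_params(n))
print(viewer.camera_params("wrist"))
E
```

```text
{'time': 0.0, 'q': array([-1.24089623e+00,  2.64737486e-01,  1.60537553e+00,  2.51608987e-05,
        1.27368677e+00, -3.68988509e-02]), 'joint_vel': array([-0.00036145,  0.0003309 , -0.00103394,  0.00098765, -0.00034673,
        0.00047977]), 'joint_torque': array([-1.04717976e-03, -5.15119064e+01, -3.67315471e+01, -1.42605204e-04,
        1.27992526e-02, -2.43793657e-06]), 'tool_pos': array([ 0.24189625, -0.62956088,  0.30257157]), 'tcp_rot': array([-3.08675803e+00, -5.72531673e-01,  4.68396300e-04]), 'wrist_force': array([-0.05356338,  0.2213993 ,  1.40381714]), 'torque': array([-0.02545947,  0.02940075,  0.00081172]), 'grip_force': 0.0, 'width': 0.9987054699523231}
{'fx': 517.5682385400015, 'fy': 517.5682385400015, 'cx': 275.48969370769044, 'cy': 201.7061293857489, 'R': array([[-0.76235539,  0.64715757,  0.00116144],
       [ 0.4599408 ,  0.54307373, -0.70251362],
       [-0.45526775, -0.53503084, -0.71166936]]), 't': array([ 0.41223311, -0.18693024,  1.53866493])}
{'fx': 499.03227411615444, 'fy': 499.03227411615444, 'cx': 274.2889989297318, 'cy': 213.67267296115364, 'R': array([[-0.02514685, -0.99954947, -0.01638594],
       [-0.98273368,  0.02772274, -0.18293703],
       [ 0.18330887,  0.01150272, -0.98298807]]), 't': array([0.04204641, 0.604917  , 1.06311187])}
{'fx': 325.19226210127806, 'fy': 325.19226210127806, 'cx': 278.1956673048646, 'cy': 206.35739902178722, 'hand_eye': array([[-6.39343473e-04, -9.49047648e-01, -3.15131961e-01,
         8.11309721e-02],
       [ 9.99999795e-01, -5.94244864e-04, -2.39190752e-04,
         2.23235616e-04],
       [ 3.97378712e-05, -3.15132050e-01,  9.49047833e-01,
        -7.02666907e-02],
       [ 0.00000000e+00,  0.00000000e+00,  0.00000000e+00,
         1.00000000e+00]])}
```

View pics/scene0.png

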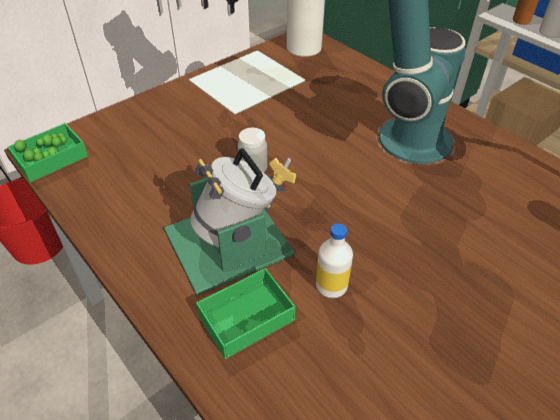

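View pics/top0.png

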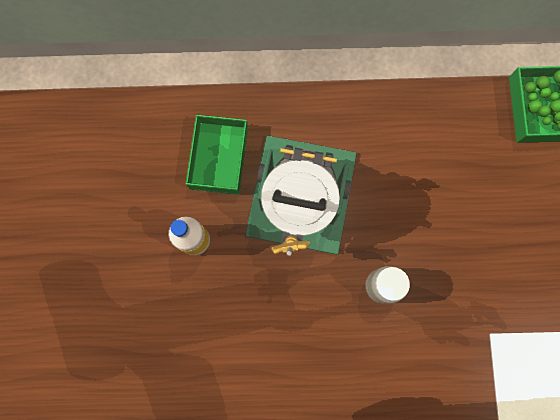

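Scene view: steriliser at about (240,220), handle (248,168), nut (284,172), bottle (334,260), jar (252,150). Top view: handle (300,202), nut (290,246), hinge (308,155), jar (388,284), bottle (188,235).

```bash
cat > h.py <<'E'
import numpy as np,cv2
from scipy.spatial.transform import Rotation as Ro
from workcell import read_state, viewer, bot
def cloud(n,d):
    c=viewer.camera_params(n); v,u=np.indices(d.shape)
    P=np.stack([(u-c['cx'])/c['fx']*d,(v-c['cy'])/c['fy']*d,d],-1)
    W=(P-c['t'])@c['R']; W[d<=0]=np.nan
    return W
def big(m,k=1):
    n,l,s,_=cv2.connectedComponentsWithStats(m.astype(np.uint8)); return l==1+np.argmax(s[1:,4])
E
python3 - <<'E'
from h import *
S={}
for n in ["top","scene"]:
    z=np.load(n+"0.npz"); W=cloud(n,z['d']); hsv=cv2.cvtColor(z['p'],cv2.COLOR_BGR2HSV); H,Sa,V=[hsv[...,i].astype(int) for i in range(3)]
    box=np.zeros(H.shape,bool)
    if n=="top": box[130:270,240:360]=1
    else: box[125:290,160:310]=1
    Z=np.nan_to_num(W[...,2])
    def rep(name,m):
        P=W[m&np.isfinite(W[...,2])]
        if len(P)<5: print(n,name,len(P));return
        c=np.median(P,0); rect=cv2.minAreaRect((P[:,:2]*1000).astype(np.float32))
        print(n,name,len(P),c.round(4),'min',P.min(0).round(3),'max',P.max(0).round(3),'rect',np.round(rect[0],1),np.round(rect[1],1),round(rect[2],1))
    rep('handle',big(box&(V<60)&(Z>.17)))
    rep('brass',big(box&(H>12)&(H<32)&(Sa>120)&(V>110)&(Z>.1)&(W[...,0]<np.nanmedian(W[...,0][box&(Z>.15)]))))
    rep('base',big(box&(H>50)&(H<90)&(Sa>60)&(abs(Z-.01)<.012)))
    rep('lid',big(box&(Sa<40)&(V>120)&(Z>.1)))
    b2=~box if n=="top" else ~box
    rep('tray',big((H>50)&(H<80)&(Sa>140)&(Z>.0)&(Z<.07)&(W[...,0]<.8)&~box))
    rep('bluecap',big((H>100)&(H<125)&(Sa>150)&(Z>.1)&(Z<.25)))
    rep('jarcap',big((Sa<60)&(V>150)&(abs(Z-.108)<.012)&~(box if n=="top" else np.zeros_like(box))))
E
```

```text
top handle 246 [ 0.595  -0.0214  0.2311] min [ 0.579 -0.074  0.204] max [0.625 0.026 0.237] rect [601.1 -24.2] [99.6 28.3] 77.3
top brass 346 [ 0.5193 -0.007   0.1765] min [ 0.505 -0.043  0.152] max [0.543 0.031 0.19 ] rect [525.2  -4.9] [34.1 74.6] 6.8
top base 1208 [ 0.7616 -0.0705  0.0112] min [ 0.688 -0.17   0.003] max [0.806 0.055 0.02 ] rect [744.6 -56.7] [218.8  80. ] 77.1
top lid 4191 [ 0.6166 -0.0267  0.1969] min [ 0.542 -0.104  0.101] max [0.708 0.054 0.232] rect [613.4 -21.8] [163.6 137.3] 59.6
top tray 2113 [0.7389 0.1632 0.0041] min [0.667 0.104 0.   ] max [0.8   0.227 0.055] rect [739.3 160.2] [119.9 132.6] 82.5
top bluecap 201 [0.5584 0.2142 0.1896] min [0.544 0.198 0.183] max [0.574 0.229 0.194] rect [558.7 214.4] [31.3 29. ] 43.3
top jarcap 900 [ 0.4422 -0.215   0.1089] min [ 0.408 -0.25   0.096] max [ 0.476 -0.182  0.115] rect [ 442.6 -215.9] [67.6 68.2] 9.5
scene handle 303 [ 0.6001 -0.015   0.2293] min [ 0.581 -0.073  0.196] max [0.626 0.03  0.238] rect [603.8 -22.4] [104.7  26.2] 75.8
scene brass 403 [ 5.224e-01 -4.000e-04  1.704e-01] min [ 0.504 -0.041  0.144] max [0.543 0.034 0.189] rect [525.   -2.4] [36.  75.7] 9.8
scene base 3809 [0.7269 0.0056 0.0113] min [ 0.531 -0.167 -0.002] max [0.805 0.098 0.022] rect [662.3 -36.1] [223.1 249.6] 77.1
scene lid 3344 [0.6562 0.0016 0.181 ] min [ 0.537 -0.103  0.119] max [0.725 0.053 0.235] rect [630.7 -18.4] [179.6 151.7] 16.1
scene tray 3059 [0.7434 0.1622 0.0049] min [0.673 0.093 0.   ] max [0.8   0.23  0.053] rect [740.9 161.6] [122.8 133.4] 82.6
scene bluecap 199 [0.5627 0.2189 0.189 ] min [0.544 0.2   0.175] max [0.576 0.233 0.194] rect [560.8 217. ] [31.7 30.5] 33.2
scene jarcap 413 [ 0.446  -0.2089  0.1085] min [ 0.406 -0.251  0.096] max [ 0.478 -0.178  0.116] rect [ 442.5 -214.3] [72.  66.6] 52.0
```

```bash
cat >> h.py <<'E'
yaw=np.radians(-12.9)
xv=np.array([np.cos(yaw),np.sin(yaw),0]); yv=np.array([-np.sin(yaw),np.cos(yaw),0])
L=xv*np.cos(np.pi/6)+np.array([0,0,.5]); N=-xv*.5+np.array([0,0,np.cos(np.pi/6)])
M=np.stack([L,yv,N])   # world->leaning
E
python3 - <<'E'
from h import *
for n in ["top","scene"]:
    z=np.load(n+"0.npz"); W=cloud(n,z['d']); hsv=cv2.cvtColor(z['p'],cv2.COLOR_BGR2HSV); H,Sa,V=[hsv[...,i].astype(int) for i in range(3)]
    box=np.zeros(H.shape,bool)
    if n=="top": box[130:270,240:360]=1
    else: box[125:290,160:310]=1
    Q=W@M.T; Z=np.nan_to_num(W[...,2])
    m=box&(V<60)&(Z>.17); h=Q[big(m)]
    lid=Q[big(box&(Sa<40)&(V>120)&(Z>.1))]; hist,e=np.histogram(lid[:,2],np.arange(.3,.6,.002)if 0 else np.arange(-.3,.3,.002)); k=np.argmax(hist); lt=np.median(lid[abs(lid[:,2]-e[k])<.004][:,2])
    lp=lid[abs(lid[:,2]-lt)<.006]; A=np.c_[lp[:,:2],np.ones(len(lp))]; print(n,'lidtop',lt.round(4),'tilt',np.linalg.lstsq(A,lp[:,2],rcond=None)[0].round(3),'y',(lp[:,1].min()+lp[:,1].max())/2,'l',lp[:,0].min().round(3),lp[:,0].max().round(3))
    bar=h[h[:,2]>lt+.034]; print(' handle n',np.percentile(bar[:,2],[5,50,98]).round(4),'y',np.percentile(bar[:,1],[1,99]).round(4),'l',np.percentile(bar[:,0],[2,50,98]).round(4))
    lm=np.nanmedian(W[...,0][box&(Z>.15)])
    b=Q[big(box&(H>12)&(H<32)&(Sa>120)&(V>110)&(Z>.1)&(W[...,0]<lm))]
    top=b[b[:,2]>lt+.02]
    r=cv2.minAreaRect((top[:,:2]*1000).astype(np.float32)); 
    print(' nut n',np.percentile(b[:,2],[1,50,99]).round(4),'rel lid',(np.percentile(b[:,2],99)-lt).round(4),'rect ly',np.round(r[0],1),np.round(r[1],1),round(r[2],1))
    w=top-top.mean(0); u=np.linalg.svd(w[:,:2],full_matrices=0)[2][0]; print(' dir l,y',u.round(3), 'mean',top.mean(0).round(4))
print(read_state()['time'])
E
python3 -c "
import cv2
p=cv2.imread('pics/top0.png')[225:270,255:325];q=cv2.imread('pics/scene0.png')[145:205,230:310]
import numpy as np
cv2.imwrite('pics/c.png',np.hstack([cv2.resize(p,(400,400*45//70)),cv2.resize(q,(340,400*45//70))]))"
```

```text
top lidtop -0.1352 tilt [-0.     0.001 -0.134] y 0.1105072346127716 l 0.537 0.693
 handle n [-0.0953 -0.0911 -0.0866] y [0.0622 0.1597] l [0.6142 0.6196 0.6272]
 nut n [-0.1314 -0.0994 -0.09  ] rel lid 0.0451 rect ly [525.8 110.7] [16.8 75.2] 19.3
 dir l,y [-0.375  0.927] mean [ 0.5268  0.1103 -0.0994]
scene lidtop -0.1352 tilt [-0.013 -0.019 -0.123] y 0.1115257838923252 l 0.534 0.703
 handle n [-0.099  -0.0924 -0.0875] y [0.0672 0.1638] l [0.6197 0.6248 0.6279]
 nut n [-0.1336 -0.1067 -0.0908] rel lid 0.0444 rect ly [525.1 114.1] [17.7 75.8] 27.8
 dir l,y [-0.383  0.924] mean [ 0.5257  0.1153 -0.1026]
0.1
```

View pics/c.png

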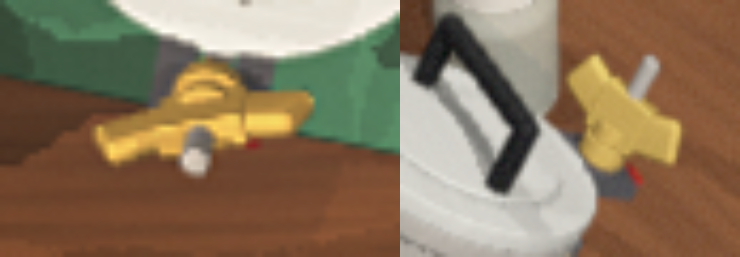

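The crop shows the nut's wings at about 22 degrees to the vessel's y, with the red lip in front of the collar. That fits nut ≈ 0.0–0.1.

```bash
cat >> h.py <<'E'
Y0,LT=.1115,-.1352
def lw(l,n,y=Y0): return L*l+yv*y+N*n
def pose(p,tilt,a,back=.054):
    """grasp point p; tool axis = -N tilted back by 'tilt' about y (lid/bolt turn, + = lid opening sense); pinch a rad ccw from L"""
    Rt=Ro.from_rotvec(-yv*0+yv*tilt); z=-Rt.apply(N); y=Rt.apply(L*np.cos(a)+yv*np.sin(a)); x=np.cross(y,z)
    R=Ro.from_matrix(np.stack([x,y,z],1)); return p-back*z,R
def plan(T,R):
    s=read_state(); R0=Ro.from_rotvec(s['tcp_rot']); d=T-s['tool_pos']
    print('t',round(s['time'],2),'q',s['q'].round(2),'w',round(s['width'],3),'g',round(s['grip_force'],1),'F',s['wrist_force'].round(1))
    print(' tcp',s['tool_pos'].round(4),'target',T.round(4))
    print(' rot6 ',(np.degrees((R0.inv()*R).as_rotvec())/6).round(2),' shift now',(R0.inv().apply(d)/.03).round(2),' shift after rot',(R.inv().apply(d)/.03).round(2))
GR=lw(.526,LT+.034)
E
python3 - <<'E'
from h import *
print('grip',GR,'handle',lw(.621,LT+.04),'pivot',lw(.526,LT-.06))
plan(*pose(GR+.08*N,0,.40))
E
```

```text
grip [ 0.51824765 -0.00430757  0.17535823] handle [ 0.59551932 -0.02200514  0.22805438] pivot [ 0.56406143 -0.01480032  0.09395184]
t 0.1 q [-1.24  0.26  1.61 -0.    1.27 -0.04] w 1.0 g 0.0 F [-1.2 -0.7  1.2]
 tcp [ 0.2419 -0.6296  0.3026] target [0.4529 0.0107 0.2914]
 rot6  [ -5.2    1.53 -12.85]  shift now [ 14.22 -17.4    0.41]  shift after rot [19.97 10.21  1.37]
```

Emit:
jog_arm([
  [[0.71, -0.87, 0, 0, 0, 0, 1], [0.71, -0.87, 0, 0, 0, 0, 1], [0.71, -0.87, 0, 0, 0, 0, 1], [0.71, -0.87, 0, 0, 0, 0, 1], [0.71, -0.87, 0, 0, 0, 0, 1]],
], force=40)

```text
time: 0.52
tool_pos: [0.2947, -0.4683, 0.3031]
tcp_rot: [-3.088, -0.572, 0.0]
wrist_force: [1.0, -0.8, 1.1]
width: 0.999
grip_force: 0.0
```

Emit:
jog_arm([
  [[0.71, -0.87, 0, 0, 0, 0, 1], [0.71, -0.87, 0, 0, 0, 0, 1], [0.71, -0.87, 0, 0, 0, 0, 1], [0.71, -0.87, 0, 0, 0, 0, 1], [0.71, -0.87, 0, 0, 0, 0, 1]],
])

```text
time: 0.93
tool_pos: [0.3472, -0.3083, 0.3034]
tcp_rot: [-3.088, -0.572, 0.001]
wrist_force: [1.0, 0.1, -0.1]
width: 0.997
grip_force: 0.0
```

Emit:
jog_arm([
  [[0.71, -0.87, 0, 0, 0, 0, 1], [0.71, -0.87, 0, 0, 0, 0, 1], [0.71, -0.87, 0, 0, 0, 0, 1], [0.71, -0.87, 0, 0, 0, 0, 1], [0.71, -0.87, 0, 0, 0, 0, 1]],
])

```text
time: 1.35
tool_pos: [0.3997, -0.1484, 0.3036]
tcp_rot: [-3.089, -0.572, 0.0]
wrist_force: [0.8, 0.5, 0.4]
width: 1.002
grip_force: 0.0
```

Emit:
jog_arm([
  [[0.71, -0.87, 0, 0, 0, 0, 1], [0.71, -0.87, 0, 0, 0, 0, 1], [0.71, -0.87, 0, 0, 0, 0, 1], [0.71, -0.87, 0, 0, 0, 0, 1], [0.71, -0.87, 0, 0, 0, 0, 1]],
])

```text
time: 1.77
tool_pos: [0.4524, 0.0117, 0.3036]
tcp_rot: [3.089, 0.573, -0.0]
wrist_force: [0.0, -0.8, -0.4]
width: 0.999
grip_force: 0.0
```

Emit:
jog_arm([
  [[0, 0, 0, -0.35, 0.1, -0.86, 1], [0, 0, 0, -0.35, 0.1, -0.86, 1], [0, 0, 0, -0.35, 0.1, -0.86, 1], [0, 0, 0, -0.35, 0.1, -0.86, 1], [0, 0, 0, -0.35, 0.1, -0.86, 1]],
])

```text
time: 2.18
tool_pos: [0.4523, 0.0103, 0.3034]
tcp_rot: [2.72, 1.188, 0.125]
wrist_force: [-0.1, -1.1, 0.5]
width: 1.003
grip_force: 0.0
```

Emit:
jog_arm([
  [[0, 0, 0, -0.35, 0.1, -0.86, 1], [0, 0, 0, -0.35, 0.1, -0.86, 1], [0, 0, 0, -0.35, 0.1, -0.86, 1], [0, 0, 0, -0.35, 0.1, -0.86, 1], [0, 0, 0, -0.35, 0.1, -0.86, 1]],
])

```text
time: 2.6
tool_pos: [0.4521, 0.0101, 0.3034]
tcp_rot: [2.245, 1.676, 0.232]
wrist_force: [0.1, 0.3, 0.1]
width: 1.003
grip_force: 0.0
```

Emit:
jog_arm([
  [[0, 0, 0, -0.35, 0.1, -0.86, 1], [0, 0, 0, -0.35, 0.1, -0.86, 1], [0, 0, 0, -0.35, 0.1, -0.86, 1], [0, 0, 0, -0.35, 0.1, -0.86, 1], [0, 0, 0, -0.35, 0.1, -0.86, 1]],
])

```text
time: 3.02
tool_pos: [0.452, 0.0101, 0.3033]
tcp_rot: [1.691, 2.04, 0.319]
wrist_force: [0.4, -0.0, -0.1]
width: 1.002
grip_force: 0.0
```

Run:
```python
from h import *
plan(*pose(GR+.08*N,0,.40))
plan(*pose(GR,0,.40))
```

```text
t 3.02 q [ 0.05 -0.44  2.32 -0.21  0.76 -0.02] w 1.002 g 0.0 F [ 0.4 -0.  -0.1]
 tcp [0.452  0.0101 0.3033] target [0.4529 0.0107 0.2914]
 rot6  [0.03 0.05 0.12]  shift now [ 0.09 -0.15  0.35]  shift after rot [ 0.09 -0.15  0.36]
t 3.02 q [ 0.05 -0.44  2.32 -0.21  0.76 -0.02] w 1.002 g 0.0 F [ 0.4 -0.  -0.1]
 tcp [0.452  0.0101 0.3033] target [0.4919 0.0017 0.2221]
 rot6  [0.03 0.05 0.12]  shift now [ 0.11 -0.16  3.02]  shift after rot [ 0.09 -0.15  3.02]
```

Emit:
jog_arm([
  [[0.09, -0.15, 0.6, 0, 0, 0.12, 0.6], [0, 0, 0.6, 0, 0, 0, 0.6], [0, 0, 0.6, 0, 0, 0, 0.6], [0, 0, 0.6, 0, 0, 0, 0.6], [0, 0, 0.6, 0, 0, 0, 0.6]],
])

```text
time: 3.43
tool_pos: [0.4923, 0.0011, 0.2224]
tcp_rot: [1.711, 2.027, 0.323]
wrist_force: [0.6, 0.1, -0.0]
width: 0.798
grip_force: 0.0
```

Emit:
jog_arm([
  [[0, 0, 0, 0, 0, 0, -0.2], [0, 0, 0, 0, 0, 0, -0.5], [0, 0, 0, 0, 0, 0, -1], [0, 0, 0, 0, 0, 0, -1], [0, 0, 0, 0, 0, 0, -1]],
])

```text
time: 3.85
tool_pos: [0.4894, 0.0006, 0.2223]
tcp_rot: [1.715, 2.03, 0.315]
wrist_force: [-16.3, -2.8, 7.1]
width: 0.132
grip_force: 41.8
```

Emit:
jog_arm([
  [[0, 0, 0, 0, 0, 0, -1], [0, 0, 0, 0, 0, 0, -1], [0, 0, 0, 0, 0, 0, -1], [0, 0, 0, 0, 0, 0, -1], [0, 0, 0, 0, 0, 0, -1]],
])

```text
time: 4.27
tool_pos: [0.4893, 0.0006, 0.2222]
tcp_rot: [1.715, 2.03, 0.316]
wrist_force: [-12.0, -1.2, 4.7]
width: 0.13
grip_force: 41.6
```

Run:
```python
from h import *
plan(*pose(GR,0,.40)); print(read_state()['torque'])
p,d=viewer.read_camera("wrist");q,d=viewer.read_camera("scene")
cv2.imwrite('pics/g1.png',np.hstack([p[100:420,130:430],cv2.resize(q[130:230,190:310],(384,320))]))
```

```text
t 4.27 q [ 0.02 -0.26  2.36 -0.25  0.55  0.03] w 0.13 g 41.6 F [-12.   -1.2   4.7]
 tcp [0.4893 0.0006 0.2222] target [0.4919 0.0017 0.2221]
 rot6  [-0.05  0.05 -0.05]  shift now [0.03 0.08 0.04]  shift after rot [0.03 0.08 0.04]
[-0.2435165   1.65326402 -0.46097324]
```

View pics/g1.png

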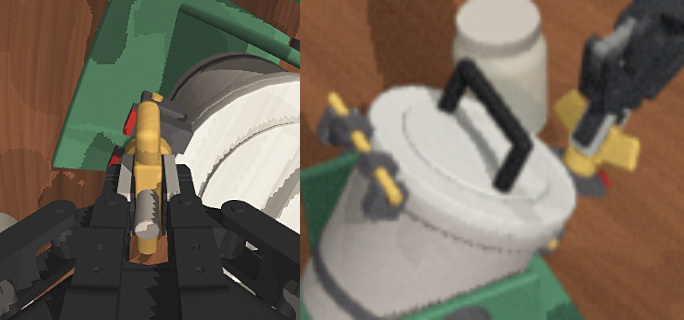

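Wings are gripped (width 11 mm). The nut sits 2.5 mm nearer than commanded, so I relax that and start turning.

Emit:
jog_arm([
  [[0, -0.08, 0, 0, 0, 0, -1], [0, 0, -0.007, 0, 0, -1, -1], [0, 0, -0.007, 0, 0, -1, -1], [0, 0, -0.007, 0, 0, -1, -1], [0, 0, -0.007, 0, 0, -1, -1]],
])

```text
time: 4.78
tool_pos: [0.4885, 0.0007, 0.2229]
tcp_rot: [1.235, 2.319, 0.178]
wrist_force: [-4.0, -0.7, -1.0]
width: 0.134
grip_force: 40.1
```

Emit:
jog_arm([
  [[0, 0, -0.007, 0, 0, -1, -1], [0, 0, -0.007, 0, 0, -1, -1], [0, 0, -0.007, 0, 0, -1, -1], [0, 0, -0.007, 0, 0, -1, -1], [0, 0, -0.007, 0, 0, -1, -1]],
])

```text
time: 5.2
tool_pos: [0.4882, 0.001, 0.2238]
tcp_rot: [0.59, 2.548, -0.005]
wrist_force: [-2.9, 0.2, -1.7]
width: 0.134
grip_force: 40.0
```

Run:
```python
from h import *
GR=lw(.5235,LT+.034)
plan(*pose(GR+.0018*N,0,.40+.94)); print(read_state()['torque'])
```

```text
t 5.2 q [ 0.02 -0.27  2.36 -0.25  0.55 -0.92] w 0.134 g 40.0 F [-2.9  0.2 -1.7]
 tcp [0.4882 0.001  0.2238] target [0.4889 0.0024 0.2224]
 rot6  [-0.04  0.03  0.02]  shift now [0.02 0.05 0.05]  shift after rot [0.02 0.05 0.05]
[ 0.29642169  0.65944133 -0.05719761]
```

Good, low forces. Continuing 15 rows.

Emit:
jog_arm([
  [[0, 0, -0.007, 0, 0, -1, -1], [0, 0, -0.007, 0, 0, -1, -1], [0, 0, -0.007, 0, 0, -1, -1], [0, 0, -0.007, 0, 0, -1, -1], [0, 0, -0.007, 0, 0, -1, -1]],
])

```text
time: 5.62
tool_pos: [0.4877, 0.0013, 0.2246]
tcp_rot: [-0.09, 2.626, -0.187]
wrist_force: [-2.1, 1.7, -2.8]
width: 0.129
grip_force: 39.9
```

Emit:
jog_arm([
  [[0, 0, -0.007, 0, 0, -1, -1], [0, 0, -0.007, 0, 0, -1, -1], [0, 0, -0.007, 0, 0, -1, -1], [0, 0, -0.007, 0, 0, -1, -1], [0, 0, -0.007, 0, 0, -1, -1]],
])

```text
time: 6.03
tool_pos: [0.4871, 0.0016, 0.2255]
tcp_rot: [-0.777, 2.548, -0.362]
wrist_force: [-2.8, 3.5, -1.6]
width: 0.134
grip_force: 39.9
```

Emit:
jog_arm([
  [[0, 0, -0.007, 0, 0, -1, -1], [0, 0, -0.007, 0, 0, -1, -1], [0, 0, -0.007, 0, 0, -1, -1], [0, 0, -0.007, 0, 0, -1, -1], [0, 0, 0, 0, 0, -0.5, -1]],
])

```text
time: 6.45
tool_pos: [0.4866, 0.0018, 0.2261]
tcp_rot: [-1.377, 2.343, -0.505]
wrist_force: [-3.6, 3.8, -0.3]
width: 0.135
grip_force: 40.3
```

Run:
```python
from h import *
GR=lw(.5235,LT+.034)
plan(*pose(GR+.0048*N,0,2.75)); print(read_state()['torque'])
```

```text
t 6.45 q [ 0.02 -0.27  2.36 -0.24  0.56 -2.43] w 0.135 g 40.3 F [-3.6  3.8 -0.3]
 tcp [0.4866 0.0018 0.2261] target [0.4875 0.0027 0.225 ]
 rot6  [-0.03 -0.03  1.05]  shift now [-0.04  0.01  0.04]  shift after rot [-0.03  0.01  0.04]
[0.8124786  1.01924223 0.16424393]
```

Turned to about 2.25 rad. I'll regrasp half a turn back to finish to 2.75, with wings along y.

Emit:
jog_arm([
  [[0, 0, 0, 0, 0, 0, 0.4], [0, 0, 0, 0, 0, 0, 0.4], [0, 0, 0, 0, 0, 0, 0.4], [0, 0, -0.8, 0, 0, 0, 0.4], [0, 0, -0.8, 0, 0, 0, 0.4]],
])

```text
time: 6.87
tool_pos: [0.4637, 0.0067, 0.2674]
tcp_rot: [-1.371, 2.347, -0.505]
wrist_force: [0.3, 0.8, 0.3]
width: 0.698
grip_force: 0.0
```

Emit:
jog_arm([
  [[0, 0, 0, 0, 0, 1, 0.4], [0, 0, 0, 0, 0, 1, 0.4], [0, 0, 0, 0, 0, 1, 0.4], [0, 0, 0, 0, 0, 1, 0.4], [0, 0, 0, 0, 0, 1, 0.4]],
])

```text
time: 7.28
tool_pos: [0.4649, 0.0068, 0.2691]
tcp_rot: [-0.694, 2.563, -0.343]
wrist_force: [0.8, -0.5, -0.2]
width: 0.699
grip_force: 0.0
```

Emit:
jog_arm([
  [[0, 0, 0, 0, 0, 1, 0.4], [0, 0, 0, 0, 0, 1, 0.4], [0, 0, 0, 0, 0, 1, 0.4], [0, 0, 0, 0, 0, 1, 0.4], [0, 0, 0, 0, 0, 1, 0.4]],
])

```text
time: 7.7
tool_pos: [0.4649, 0.0067, 0.2689]
tcp_rot: [-0.007, 2.622, -0.166]
wrist_force: [-0.8, -0.2, 0.9]
width: 0.701
grip_force: 0.0
```

Emit:
jog_arm([
  [[0, 0, 0, 0, 0, 1, 0.4], [0, 0, 0, 0, 0, 1, 0.4], [0, 0, 0, 0, 0, 1, 0.4], [0, 0, 0, 0, 0, 1, 0.4], [0, 0, 0, 0, 0, 1, 0.4]],
])

```text
time: 8.12
tool_pos: [0.4649, 0.0068, 0.2689]
tcp_rot: [0.669, 2.525, 0.019]
wrist_force: [-0.2, 0.0, 0.1]
width: 0.698
grip_force: 0.0
```

Emit:
jog_arm([
  [[0, 0, 0, 0, 0, 1, 0.4], [0, 0, 0, 0, 0, 1, 0.4], [0, 0, 0, 0, 0, 1, 0.4], [0, 0, 0, 0, 0, 1, 0.4], [0, 0, 0, 0, 0, 1, 0.4]],
])

```text
time: 8.53
tool_pos: [0.4649, 0.0067, 0.2689]
tcp_rot: [1.307, 2.278, 0.203]
wrist_force: [0.9, 0.5, 0.4]
width: 0.702
grip_force: 0.0
```

Emit:
jog_arm([
  [[0, 0, 0, 0, 0, 1, 0.4], [0, 0, 0, 0, 0, 1, 0.4], [0, 0, 0, 0, 0, 1, 0.4], [0, 0, 0, 0, 0, 1, 0.4], [0, 0, 0, 0, 0, 1, 0.4]],
])

```text
time: 8.95
tool_pos: [0.4649, 0.0068, 0.269]
tcp_rot: [1.879, 1.889, 0.378]
wrist_force: [0.5, -0.2, 0.5]
width: 0.697
grip_force: 0.0
```

Emit:
jog_arm([
  [[0, 0, 0, 0, 0, 1, 0.4], [0, 0, 0, 0, 0, 1, 0.4], [0, 0, 0, 0, 0, 1, 0.4], [0, 0, 0, 0, 0, 1, 0.4], [0, 0, 0, 0, 0, 1, 0.4]],
])

```text
time: 9.37
tool_pos: [0.4649, 0.0068, 0.2689]
tcp_rot: [2.358, 1.37, 0.537]
wrist_force: [0.4, -0.4, -0.1]
width: 0.7
grip_force: 0.0
```

Run:
```python
from h import *
s=read_state()
GR=lw(.5235,LT+.034)
plan(*pose(GR+.0048*N,0,2.64-np.pi))
p,d=viewer.read_camera("wrist");q,d=viewer.read_camera("scene")
cv2.imwrite('pics/g2.png',np.hstack([p[100:420,130:430],cv2.resize(q[130:230,190:310],(384,320))]))
```

```text
t 9.37 q [ 0.04 -0.38  2.35 -0.22  0.67  0.7 ] w 0.7 g 0.0 F [ 0.4 -0.4 -0.1]
 tcp [0.4649 0.0068 0.2689] target [0.4875 0.0027 0.225 ]
 rot6  [0.07 0.01 2.  ]  shift now [ 0.02 -0.09  1.65]  shift after rot [-0.   -0.08  1.65]
```

View pics/g2.png

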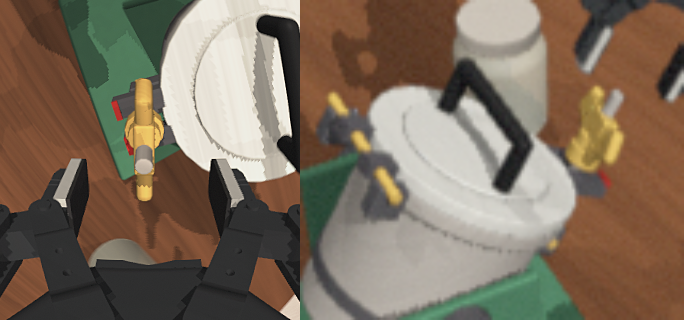

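Wrist view shows wings parallel to the open pads, centred near (145,140). So the grasp angle is right and the nut is actually at ~2.47. Descend, grip, finish turning.

Emit:
jog_arm([
  [[0, -0.04, 0.55, 0, 0, 0, 0.4], [0, 0, 0.55, 0, 0, 0, 0.2], [0, 0, 0.5, 0, 0, 0, -0.2], [0, 0, 0, 0, 0, 0, -0.6], [0, 0, 0, 0, 0, 0, -1]],
])

```text
time: 9.88
tool_pos: [0.4868, 0.0017, 0.2254]
tcp_rot: [2.354, 1.38, 0.53]
wrist_force: [0.1, 0.4, -0.0]
width: 0.18
grip_force: 0.0
```

Emit:
jog_arm([
  [[0, 0, 0, 0, 0, 0, -1], [0, 0, -0.007, 0, 0, -0.9, -1], [0, 0, -0.007, 0, 0, -0.9, -1], [0, 0, -0.007, 0, 0, -0.9, -1], [0, 0, 0, 0, 0, 0, -1]],
])

```text
time: 10.3
tool_pos: [0.4861, 0.002, 0.2263]
tcp_rot: [2.106, 1.676, 0.448]
wrist_force: [3.2, -0.2, -8.0]
width: 0.131
grip_force: 42.4
```

Run:
```python
from h import *
B=lw(.5235,LT-.06)
def bolt(th,r=.0993):
    p,R=pose(B,-th,0); z=R.as_matrix()[:,2]; return p+.0*z-z*r,R
for th in (0,.35,.7,1.1): print(th); plan(*bolt(th))
```

```text
0
t 10.3 q [ 0.03 -0.28  2.36 -0.25  0.56  0.43] w 0.131 g 42.4 F [ 3.2 -0.2 -8. ]
 tcp [0.4861 0.002  0.2263] target [0.4872 0.0028 0.2255]
 rot6  [0.03 0.04 0.  ]  shift now [0.04 0.01 0.04]  shift after rot [0.04 0.01 0.04]
0.35
t 10.3 q [ 0.03 -0.28  2.36 -0.25  0.56  0.43] w 0.131 g 42.4 F [ 3.2 -0.2 -8. ]
 tcp [0.4861 0.002  0.2263] target [0.4474 0.0119 0.1911]
 rot6  [-3.31  0.04  0.01]  shift now [ 0.04 -1.74  0.34]  shift after rot [ 0.04 -1.75 -0.27]
0.7
t 10.3 q [ 0.03 -0.28  2.36 -0.25  0.56  0.43] w 0.131 g 42.4 F [ 3.2 -0.2 -8. ]
 tcp [0.4861 0.002  0.2263] target [0.4214 0.0179 0.1449]
 rot6  [-6.65  0.04  0.02]  shift now [ 0.04 -3.28  1.23]  shift after rot [ 0.04 -3.31 -1.16]
1.1
t 10.3 q [ 0.03 -0.28  2.36 -0.25  0.56  0.43] w 0.131 g 42.4 F [ 3.2 -0.2 -8. ]
 tcp [0.4861 0.002  0.2263] target [0.4127 0.0199 0.0846]
 rot6  [-10.47   0.03   0.02]  shift now [ 0.05 -4.55  2.81]  shift after rot [ 0.04 -4.58 -2.76]
```

Nut is at ~2.75. The arm is folded too far for a gripped swing, so I'll release and push the nut from behind with closed, vertical fingers.

```bash
cat >> h.py <<'E'
B=lw(.5235,LT-.06)
def push(th,r=.095,clear=0):
    b=Ro.from_rotvec(-yv*th).apply(N); k=Ro.from_rotvec(-yv*th).apply(L)
    T=B+r*b+(.006+.0145*np.cos(np.pi/6+th)+clear)*k
    return T+np.array([0,0,.073]),pose(T,np.pi/6,0)[1]
E
python3 - <<'E'
from h import *
prev=None
for th,c in ((0,.012),(0,0),(.25,0),(.5,0),(.75,0),(1.0,0),(1.25,0)):
    T,R=push(th,clear=c)
    if prev is not None: print(th,'step',(R.inv().apply(T-prev)/.03).round(2), T.round(3))
    prev=T
T,R=push(0,clear=.012); plan(T+[0,0,.06],R)
E
```

```text
0 step [-0.   -0.35  0.2 ] [ 0.531 -0.007  0.257]
0.25 step [ 0.   -0.77  0.4 ] [ 0.509 -0.002  0.245]
0.5 step [ 0.   -0.65  0.61] [0.49  0.002 0.227]
0.75 step [ 0.   -0.46  0.78] [0.476 0.005 0.203]
1.0 step [-0.   -0.22  0.88] [0.47  0.007 0.177]
1.25 step [0.   0.03 0.91] [0.471 0.007 0.15 ]
t 10.3 q [ 0.03 -0.28  2.36 -0.25  0.56  0.43] w 0.131 g 42.4 F [ 3.2 -0.2 -8. ]
 tcp [0.4861 0.002  0.2263] target [ 0.5414 -0.0096  0.3233]
 rot6  [ 5.03  0.04 -0.01]  shift now [ 0.03  3.25 -1.85]  shift after rot [ 0.04  1.88 -3.23]
```

Emit:
jog_arm([
  [[0, 0, 0, 0, 0, 0, 0], [0, 0, 0, 0, 0, 0, 0], [0, 0, -0.5, 0, 0, 0, 0], [0, 0, -0.9, 0, 0, 0, 0], [0, 0, -0.9, 0, 0, 0, 0]],
])

```text
time: 10.72
tool_pos: [0.4525, 0.0099, 0.2869]
tcp_rot: [2.11, 1.672, 0.45]
wrist_force: [0.2, -0.1, 0.3]
width: 0.497
grip_force: 0.0
```

Emit:
jog_arm([
  [[0, 0, -0.6, 1, 0, 0, -0.5], [0, 0, 0, 1, 0, 0, -1], [0, 0, 0, 1, 0, 0, -1], [0, 0, 0, 1, 0, 0, -1], [0, 0, 0, 1, 0, 0, -1]],
])

```text
time: 11.13
tool_pos: [0.4451, 0.0121, 0.3043]
tcp_rot: [2.459, 1.948, 0.004]
wrist_force: [-0.3, -0.3, -0.7]
width: -0.0
grip_force: 0.0
```

Run:
```python
from h import *
T,R=push(0,clear=.012); plan(T+[0,0,.06],R);plan(T,R)
```

```text
t 11.13 q [-0.03 -0.19  2.07 -0.    1.25  0.2 ] w -0.0 g 0.0 F [-0.3 -0.3 -0.7]
 tcp [0.4451 0.0121 0.3043] target [ 0.5414 -0.0096  0.3233]
 rot6  [ 0.04  0.01 -0.05]  shift now [ 0.03  3.29 -0.62]  shift after rot [ 0.01  3.29 -0.63]
t 11.13 q [-0.03 -0.19  2.07 -0.    1.25  0.2 ] w -0.0 g 0.0 F [-0.3 -0.3 -0.7]
 tcp [0.4451 0.0121 0.3043] target [ 0.5414 -0.0096  0.2633]
 rot6  [ 0.04  0.01 -0.05]  shift now [0.03 3.28 1.38]  shift after rot [0.01 3.29 1.37]
```

Emit:
jog_arm([
  [[0, 0.66, -0.06, 0, 0, 0, -1], [0, 0.66, -0.06, 0, 0, 0, -1], [0, 0.66, -0.06, 0, 0, 0, -1], [0, 0.66, -0.06, 0, 0, 0, -1], [0, 0.65, -0.06, 0, 0, 0, -1]],
])

```text
time: 11.55
tool_pos: [0.5419, -0.0107, 0.3124]
tcp_rot: [2.458, 1.946, 0.005]
wrist_force: [-0.4, 1.0, -0.3]
width: 0.002
grip_force: 0.0
```

Emit:
jog_arm([
  [[0, 0, 0.4, 0, 0, 0, -1], [0, 0, 0.4, 0, 0, 0, -1], [0, 0, 0.4, 0, 0, 0, -1], [0, 0, 0.4, 0, 0, 0, -1], [0, 0, 0.07, 0, 0, 0, -1]],
])

```text
time: 11.97
tool_pos: [0.5376, -0.0102, 0.2571]
tcp_rot: [2.461, 1.952, -0.005]
wrist_force: [-1.4, 0.1, -0.8]
width: 0.002
grip_force: 0.0
```

Emit:
jog_arm([
  [[0, -0.18, 0.1, 0, 0, 0, -1], [0, -0.18, 0.1, 0, 0, 0, -1], [0, -0.26, 0.13, 0, 0, 0, -1], [0, -0.26, 0.13, 0, 0, 0, -1], [0, -0.26, 0.14, 0, 0, 0, -1]],
])

```text
time: 12.38
tool_pos: [0.5071, -0.0027, 0.2434]
tcp_rot: [2.456, 1.948, 0.005]
wrist_force: [1.7, -0.7, -0.4]
width: 0.002
grip_force: 0.9
```

Run:
```python
from h import *
T,R=push(.25); plan(T,R)
p,d=viewer.read_camera("wrist");q,d=viewer.read_camera("scene")
cv2.imwrite('pics/g3.png',np.hstack([p[100:420,130:430],cv2.resize(q[130:230,190:310],(384,320))]))
```

```text
t 12.38 q [-0.05 -0.01  2.03 -0.    1.12  0.18] w 0.002 g 0.9 F [ 1.7 -0.7 -0.4]
 tcp [ 0.5071 -0.0027  0.2434] target [ 0.5087 -0.0021  0.2451]
 rot6  [ 0.07  0.02 -0.04]  shift now [ 0.03  0.05 -0.06]  shift after rot [ 0.03  0.05 -0.06]
```

View pics/g3.png

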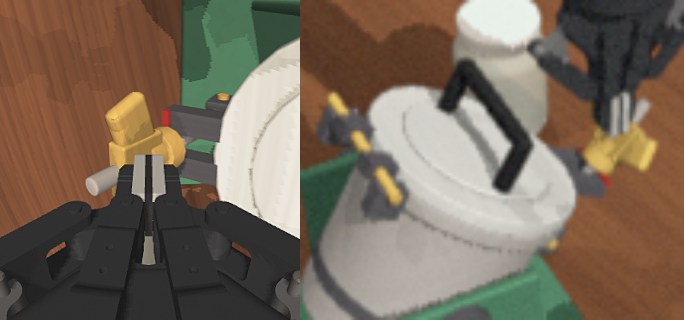

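The bolt has left the slot and the nut is in front of the red lip. Keep pushing along the arc.

Emit:
jog_arm([
  [[0, -0.2, 0.17, 0, 0, 0, -1], [0, -0.2, 0.19, 0, 0, 0, -1], [0, -0.2, 0.21, 0, 0, 0, -1], [0, -0.16, 0.26, 0, 0, 0, -1], [0, -0.15, 0.26, 0, 0, 0, -1]],
])

```text
time: 12.9
tool_pos: [0.4799, 0.0035, 0.2091]
tcp_rot: [2.458, 1.95, 0.001]
wrist_force: [0.8, 0.3, 0.7]
width: -0.003
grip_force: 0.8
```

Emit:
jog_arm([
  [[0, -0.14, 0.26, 0, 0, 0, -1], [0, -0.08, 0.29, 0, 0, 0, -1], [0, -0.07, 0.29, 0, 0, 0, -1], [0, -0.07, 0.3, 0, 0, 0, -1], [0, 0, 0.3, 0, 0, 0, -1]],
])

```text
time: 13.32
tool_pos: [0.4696, 0.0057, 0.1656]
tcp_rot: [2.458, 1.95, 0.0]
wrist_force: [-1.3, 0.9, 2.8]
width: 0.002
grip_force: 0.9
```

Emit:
jog_arm([
  [[0, 0, 0.3, 0, 0, 0, -1], [0, 0, 0.3, 0, 0, 0, -1], [0, 0, 0, 0, 0, 0, -1], [0, 0, 0, 0, 0, 0, -1], [0, 0, 0, 0, 0, 0, -1]],
])

```text
time: 13.73
tool_pos: [0.4705, 0.0055, 0.1487]
tcp_rot: [2.458, 1.95, 0.001]
wrist_force: [-1.3, -0.7, -0.0]
width: -0.0
grip_force: 0.0
```

Run:
```python
from h import *
T,R=push(1.25); plan(T,R)
p,d=viewer.read_camera("wrist");q,d=viewer.read_camera("scene")
cv2.imwrite('pics/g4.png',np.hstack([p[100:420,130:430],cv2.resize(q[130:230,190:310],(384,320))]))
```

```text
t 13.73 q [-0.04  0.03  2.18 -0.    0.93  0.19] w -0.0 g 0.0 F [-1.3 -0.7 -0. ]
 tcp [0.4705 0.0055 0.1487] target [0.4706 0.0066 0.1496]
 rot6  [ 0.04  0.02 -0.04]  shift now [ 0.04 -0.   -0.03]  shift after rot [ 0.04 -0.   -0.03]
```

View pics/g4.png

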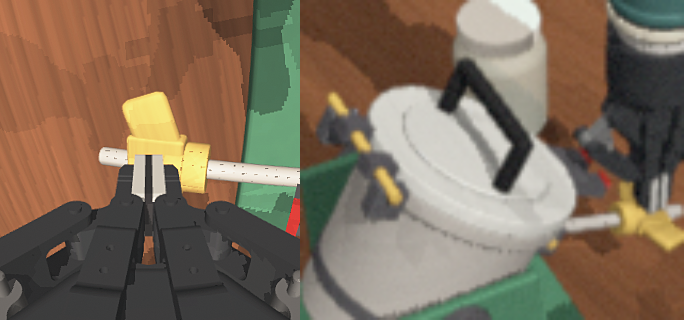

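Bolt is folded to ~70°, nut in front of the pot. Retreat upward and go over the handle with a vertical tool.

Emit:
jog_arm([
  [[0, 0, -0.9, 0, 0, 0, -1], [0, 0, -1, 0, 0, 0, -1], [0, 0, -1, 0, 0, 0, -1], [0, 0, -1, 0, 0, 0, -1], [0, 0, -1, 0, 0, 0, -1]],
])

```text
time: 14.25
tool_pos: [0.4697, 0.006, 0.2978]
tcp_rot: [2.457, 1.949, 0.003]
wrist_force: [0.2, -0.5, -0.2]
width: -0.004
grip_force: 0.0
```

Emit:
jog_arm([
  [[0, 0, -1, 0, 0, 0, -0.5], [0, 0, -1, 0, 0, 0, 0], [0, 0, 0, 0, 0, 0, 0.2], [0, 0, 0, 0, 0, 0, 0.2], [0, 0, 0, 0, 0, 0, 0.2]],
])

```text
time: 14.67
tool_pos: [0.4694, 0.0061, 0.3557]
tcp_rot: [2.458, 1.949, 0.002]
wrist_force: [-0.1, 0.2, 1.0]
width: 0.603
grip_force: 0.0
```

```bash
cat >> h.py <<'E'
HD=lw(.621,LT+.04); HI=HD+.083*L-.046*N
def lidp(o,tilt):
    p=HI+Ro.from_rotvec(yv*o).apply(HD-HI); return pose(p,tilt,0)
E
python3 - <<'E'
from h import *
T,R=lidp(0,np.pi/6); plan(T+[0,0,.06],R); plan(T,R)
q,d=viewer.read_camera("scene"); W=cloud("scene",d); hsv=cv2.cvtColor(q,cv2.COLOR_BGR2HSV).astype(int)
Q=W@M.T; b=(hsv[...,0]>12)&(hsv[...,0]<32)&(hsv[...,1]>120)&(hsv[...,2]>110)&(W[...,2]>.02)&(W[...,0]<.53)&(W[...,0]>.38)&(abs(Q[...,1]-Y0)<.06)
P=W[b]; V=P-B; c=np.median(V,0); print(len(P),'nut rel pivot x,y,z',c@xv,c@yv,c[2]); f=V-c; print(np.linalg.svd(f,full_matrices=0)[2].round(2)@np.stack([xv,yv,[0,0,1]]).T, np.linalg.svd(f,full_matrices=0)[1])
prev=None
for k in range(14):
    T,R=lidp(np.radians(6*k),np.pi/6+np.radians(3*k))
    if k: print(k,(Rp.inv().apply(T-prev)/.03).round(2),T.round(3))
    prev,Rp=T,R
E
```

```text
t 14.67 q [-0.04 -0.17  1.96 -0.    1.34  0.19] w 0.603 g 0.0 F [-0.1  0.2  1. ]
 tcp [0.4694 0.0061 0.3557] target [ 0.5955 -0.022   0.3421]
 rot6  [ 0.04  0.02 -0.04]  shift now [0.04 4.3  0.48]  shift after rot [0.02 4.31 0.46]
t 14.67 q [-0.04 -0.17  1.96 -0.    1.34  0.19] w 0.603 g 0.0 F [-0.1  0.2  1. ]
 tcp [0.4694 0.0061 0.3557] target [ 0.5955 -0.022   0.2821]
 rot6  [ 0.04  0.02 -0.04]  shift now [0.05 4.3  2.48]  shift after rot [0.02 4.31 2.46]
269 nut rel pivot x,y,z -0.08524569460559306 0.006108489882967093 -0.02092977442213323
[[ 0.02713769  1.00133089 -0.04      ]
 [ 0.95787544 -0.01657247  0.28      ]
 [ 0.27576292 -0.03943109 -0.96      ]] [0.30647657 0.20100292 0.06818055]
1 [ 0.    0.11 -0.33] [ 0.599 -0.023  0.292]
2 [-0.    0.12 -0.33] [ 0.603 -0.024  0.302]
3 [-0.    0.14 -0.33] [ 0.608 -0.025  0.311]
4 [ 0.    0.16 -0.32] [ 0.614 -0.026  0.32 ]
5 [ 0.    0.17 -0.32] [ 0.621 -0.028  0.328]
6 [ 0.    0.19 -0.31] [ 0.628 -0.03   0.335]
7 [ 0.    0.21 -0.31] [ 0.637 -0.032  0.342]
8 [-0.    0.22 -0.3 ] [ 0.646 -0.034  0.348]
9 [-0.    0.24 -0.3 ] [ 0.656 -0.036  0.354]
10 [ 0.    0.25 -0.29] [ 0.667 -0.038  0.358]
11 [-0.    0.27 -0.28] [ 0.678 -0.041  0.361]
12 [-0.    0.28 -0.27] [ 0.689 -0.043  0.363]
13 [ 0.    0.3  -0.26] [ 0.7   -0.046  0.364]
```

Bolt measured ~76° down, wings along y (nut ≈ 2.75). Now grasp the handle.

Emit:
jog_arm([
  [[0.02, 0.86, 0, 0, 0, 0, 0.2], [0, 0.86, 0, 0, 0, 0, 0.2], [0, 0.86, 0, 0, 0, 0, 0.2], [0, 0.86, 0, 0, 0, 0, 0.2], [0, 0.86, 0, 0, 0, 0, 0.2]],
])

```text
time: 15.13
tool_pos: [0.5956, -0.0228, 0.3538]
tcp_rot: [2.46, 1.951, -0.003]
wrist_force: [-0.3, 0.1, -0.3]
width: 0.599
grip_force: 0.0
```

Emit:
jog_arm([
  [[0, 0, 0.6, 0, 0, 0, 0.2], [0, 0, 0.6, 0, 0, 0, 0.2], [0, 0, 0.6, 0, 0, 0, 0.2], [0, 0, 0.66, 0, 0, 0, 0.2], [0, 0, 0, 0, 0, 0, -0.1]],
])

```text
time: 15.55
tool_pos: [0.5922, -0.0226, 0.2752]
tcp_rot: [-2.458, -1.95, 0.012]
wrist_force: [-1.2, 0.4, -1.2]
width: 0.475
grip_force: 0.0
```

Emit:
jog_arm([
  [[0, 0, 0, 0, 0, 0, -0.4], [0, 0, 0, 0, 0, 0, -0.7], [0, 0, 0, 0, 0, 0, -1], [0, 0, 0, 0, 0, 0, -1], [0, 0, 0, 0, 0, 0, -1]],
], force=50)

```text
time: 15.97
tool_pos: [0.5946, -0.0226, 0.2826]
tcp_rot: [2.459, 1.951, -0.001]
wrist_force: [-5.4, 0.5, -2.9]
width: 0.142
grip_force: 48.9
```

Run:
```python
from h import *
plan(*lidp(0,np.pi/6))
```

```text
t 15.97 q [-0.08  0.13  1.81 -0.    1.21  0.15] w 0.142 g 48.9 F [-5.4  0.5 -2.9]
 tcp [ 0.5946 -0.0226  0.2826] target [ 0.5955 -0.022   0.2821]
 rot6  [ 0.02  0.02 -0.04]  shift now [0.03 0.02 0.02]  shift after rot [0.03 0.02 0.02]
```

Emit:
jog_arm([
  [[0, 0.11, -0.33, 0.5, 0, 0, -1], [0, 0.12, -0.33, 0.5, 0, 0, -1], [0, 0.14, -0.33, 0.5, 0, 0, -1], [0, 0.16, -0.32, 0.5, 0, 0, -1], [0, 0.17, -0.32, 0.5, 0, 0, -1]],
])

```text
time: 16.38
tool_pos: [0.6191, -0.0283, 0.3269]
tcp_rot: [-2.291, -1.818, 0.246]
wrist_force: [-5.0, 1.5, -13.8]
width: 0.144
grip_force: 48.6
```

Run:
```python
from h import *
plan(*lidp(np.radians(30),np.pi/4))
```

```text
t 16.38 q [-0.1   0.29  1.55  0.03  1.57  0.13] w 0.144 g 48.6 F [ -5.    1.5 -13.8]
 tcp [ 0.6191 -0.0283  0.3269] target [ 0.6207 -0.0278  0.3279]
 rot6  [-0.04  0.01 -0.04]  shift now [ 0.03  0.04 -0.04]  shift after rot [ 0.03  0.04 -0.04]
```

Emit:
jog_arm([
  [[0, 0.19, -0.31, 0.5, 0, 0, -1], [0, 0.21, -0.31, 0.5, 0, 0, -1], [0, 0.22, -0.3, 0.5, 0, 0, -1], [0, 0.24, -0.3, 0.5, 0, 0, -1], [0, 0.25, -0.29, 0.5, 0, 0, -1]],
])

```text
time: 16.8
tool_pos: [0.6648, -0.0388, 0.3588]
tcp_rot: [-2.11, -1.673, 0.456]
wrist_force: [-10.9, 2.0, -7.3]
width: 0.14
grip_force: 48.6
```

Emit:
jog_arm([
  [[0, 0.27, -0.28, 0.5, 0, 0, -1], [0, 0.28, -0.27, 0.5, 0, 0, -1], [0, 0.3, -0.26, 0.5, 0, 0, -1], [0, 0, 0, 0, 0, 0, -1], [0, 0, 0, 0, 0, 0, -1]],
])

```text
time: 17.22
tool_pos: [0.6997, -0.0468, 0.367]
tcp_rot: [-1.999, -1.586, 0.564]
wrist_force: [-9.7, 2.0, 1.4]
width: 0.143
grip_force: 49.3
```

Run:
```python
from h import *
plan(*lidp(np.radians(78),np.radians(69)))
```

```text
t 17.22 q [-0.13  0.65  1.05  0.07  2.11  0.12] w 0.143 g 49.3 F [-9.7  2.   1.4]
 tcp [ 0.6997 -0.0468  0.367 ] target [ 0.7003 -0.046   0.3641]
 rot6  [-0.   -0.01 -0.04]  shift now [0.03 0.07 0.07]  shift after rot [0.03 0.07 0.07]
```

Lid at about 78°. Release, back off along the tool axis, and check.

Emit:
jog_arm([
  [[0, 0, 0, 0, 0, 0, -0.4], [0, 0, 0, 0, 0, 0, 0.2], [0, 0, 0, 0, 0, 0, 0.2], [0, 0, 0, 0, 0, 0, 0.2], [0, 0, 0, 0, 0, 0, 0.2]],
])

```text
time: 17.63
tool_pos: [0.7002, -0.0471, 0.3661]
tcp_rot: [-2.005, -1.589, 0.559]
wrist_force: [0.4, -0.8, -0.5]
width: 0.601
grip_force: 0.0
```

Emit:
jog_arm([
  [[0, 0, -0.4, 0, 0, 0, 0.2], [0, 0, -0.8, 0, 0, 0, 0.2], [0, 0, -0.8, 0, 0, 0, 0.2], [0, 0, -0.8, 0, 0, 0, 0.2], [0, 0, -0.8, 0, 0, 0, 0.2]],
])

```text
time: 18.05
tool_pos: [0.766, -0.0624, 0.4513]
tcp_rot: [-2.004, -1.588, 0.56]
wrist_force: [0.7, 0.1, -0.7]
width: 0.603
grip_force: 0.0
```

Emit:
jog_arm([
  [[0, 0, -0.5, 0, 0, 0, 0.2], [0, 0, 0, 0, 0, 0, 0.2], [0, 0, 0, 0, 0, 0, 0.2], [0, 0, 0, 0, 0, 0, 0.2], [0, 0, 0, 0, 0, 0, 0.2]],
])

```text
time: 18.47
tool_pos: [0.7746, -0.0642, 0.4604]
tcp_rot: [-2.002, -1.587, 0.562]
wrist_force: [-0.6, -0.5, 0.6]
width: 0.598
grip_force: 0.0
```

Run:
```python
from h import *
plan(*lidp(np.radians(78),np.radians(69)))
p,d=viewer.read_camera("scene");cv2.imwrite('pics/end.png',p)
W=cloud("scene",d); m=(p.max(2)<60)&(W[...,2]>.26)&(np.hypot(*(W[...,:2]-[.68,-.04]).transpose(2,0,1))<.07)&(W[...,2]<.345); P=W[m]; print(len(P),np.median(P,0)); c=np.median(P,0)-HI; print('handle angle from hinge',np.degrees(np.arctan2(c[2],-(c@xv))))
```

```text
t 18.47 q [-0.14  0.86  0.55  0.09  2.41  0.14] w 0.598 g 0.0 F [-0.6 -0.5  0.6]
 tcp [ 0.7746 -0.0642  0.4604] target [ 0.7003 -0.046   0.3641]
 rot6  [ 0.02 -0.01 -0.05]  shift now [0.03 0.03 4.1 ]  shift after rot [0.04 0.04 4.1 ]
323 [ 0.66399738 -0.02442384  0.32443789]
handle angle from hinge 73.76013452353108
```

View pics/end.png

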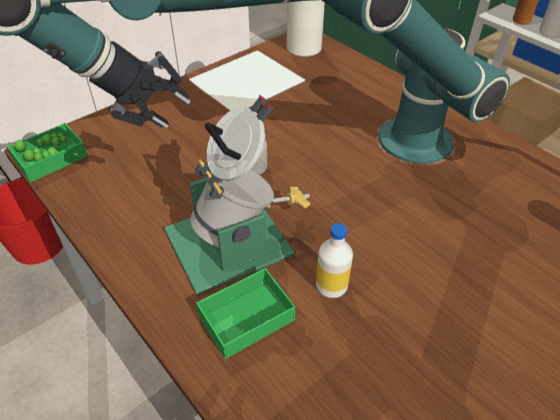

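The picture shows the lid standing open (handle (222,140)) and the bolt folded to the front (nut (299,197)). Bottle and tray haven't moved, and the gripper is clear of everything.

```bash
python3 -c "
from workcell import bot
print(bot.finish_job())"
```

```text
the job is handed in; nothing more can be done
None
```

The steriliser is open and the job is handed in at about 18.5 s: nut loosened to about 2.75 rad, bolt folded about 76° to the front, and lid standing open by itself at about 75°. The arm never touched the jar, bottle or tray.

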